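Latch the sliding lid of a detergent chest

TASK

Shut the yellow sliding lid of the detergent chest and latch it: bring the lid along by its latch bar, lift the bar over the blue keeper and let it drop fully into the notch, so that the bar holds the lid against its spring buffer by itself. Feel for the notch gently: never load the keeper with more than 15 N. Leave the bottle, jar, brush and scoop standing or lying where they are.

Things in the scene. Friction and masses are not known exactly. Their poses are not given: they have to be found in the camera images.
- chest: white detergent chest fixed to the counter, 260 (x) x 360 (y) x 140 mm high; origin: centre of its underside. The lid closes along the chest's own +y. At its +y end (y from 104 to 180 mm) is a solid deck, top at z = 140 mm, which carries the keeper. The lid's top face is also at z = 140 mm
- lid (a joint): yellow lid sliding in the chest's runners, in m: 0 = leading edge almost on the deck; grows as it opens (moves along the chest's -y); stops at 0.13 and at -0.004. Starts 0.08 to 0.115. About 1 N of friction plus 15 N per m/s of drag
- lid_edge (a point): middle of the lid's leading edge, at the lid's top face. Two black rubber buffer pads on the deck's face push back on this edge once joint lid is below 0.040 m: 2 N at first touch plus 120 N/m, up to about 7 N; unless the latch holds it they push the lid open again
- latch_bar (a joint): steel gravity latch bar, 14 mm wide, 16 mm tall, pivoted between grey ears on the lid about the chest's x axis, at chest x = 0, y = -11 mm - joint lid, z = 180 mm. In rad: 0 = level (lower stop; also when seated in the notch), positive = tip raised, upper stop 0.24. It falls by its own weight (about 0.22 kg)
- bar_grip (a point): centre of the red grip on the latch bar: a block 22 (across, chest x) x 34 (along) x 22 mm high, 110 mm from the pivot, on the bar's centre line at z = 180 mm with the bar level; 29 mm clear above the lid. Pinch it across the chest's x. y axis points along the bar to its tip
- bar_tooth (a point): foot of the downward tooth at the bar's tip: 8 mm thick along the bar, 30 mm wide, reaching 24 mm below the bar's underside; foot edges rounded 2 mm; 170 mm from the pivot and 32 mm below its line, so at z = 148 mm with the bar level
- keeper: dark steel base plate, 66 x 72 x 5 mm, on the deck; origin: centre of its underside, at chest x = 0, y = 140, z = 140 mm; axes as the chest's. On it is bolted the blue strike, 40 mm wide; in order along +y: an upright lip 12 mm thick, top 24 mm above this origin; a notch 11 mm wide for the 8 mm tooth; a back wall 8 mm thick, top 52 mm above the origin, which the bar cannot pass
- keeper_mid (a point): centre of the keeper plate's top face, 5 mm above its origin. The strike is adjustable: the middle of its notch lies up to 15 mm either way along y from this point, differs every time and is not measured; with the tooth raised above the lip the back wall can be felt. Notch exactly here: tooth in its middle at lid = 0.019, lip's near face met at lid = 0.0405
- bottle: white detergent bottle with blue cap, 68 mm across, 190 mm high, standing on the counter; origin centre of its underside
- jar: clear jar with green cap, 76 mm across, 110 mm high, standing on the counter; origin centre of its underside
- brush: flat brush with a wooden handle, about 200 mm long, lying on the counter; origin centre of its underside
- scoop: small blue measuring cup, 48 mm across, 50 mm high, standing on the chest's deck beside the keeper (95 mm to the chest's +x of it); origin centre of its underside

How it is judged:
By the outcome, as a careful person would: the job done as asked, in the order asked, and still so for the second after the job is handed in, with the robot touching nothing.
It also fails if it takes over 45 s, if anything falls off the work surface, if the arm or the gripper's body presses on something with over 40 N, if the wrist force passes 120 N, or if a joint passes its speed limit or range.

ROBOT

A 6-joint arm with a two-finger parallel gripper is mounted at the origin on the work surface. World frame = base frame: x ahead of the robot, y to its left, z up, the work surface at z = 0. Lengths are in m, angles in rad, forces in N, time in s.
With the tool pointing down it reaches from about 0.425 to 0.95 m from the base axis. Payload 3.5 kg.
Tool frame: the origin (TCP) lies between the finger pads; the fingertips stand 22 mm ahead of it and the grasp point (between the pads) lies 3 mm ahead of it (ctrl.nose_length is the z of the fingertips in the tool frame, in m); z points along the fingers, y is the line along which they close (so a half turn about z gives the same grasp; the last joint's range is limited). The gripper opens to 85 mm and grips with 20 to 120 N. Pads are 22 mm wide; open, the fingers measure 114 mm over their backs; the gripper's body (76 mm by 85 mm) begins 54 mm behind the grasp point. The pads swing forward as they close: fully open they stand 13 mm farther back than shut.
Start: joints at [-0.15, 0.286, 1.577, -0, 1.279, -0.15], TCP at [0.675, 0, 0.253] pointing down, gripper open.
Joint ranges: [-2.77, 2.77], [-0.9, 2.22], [0.21, 2.48], [-1.53, 4.67], [0.24, 2.81], [-2.84, 2.84]. Speed limits (rad/s): [2.79, 2.79, 3.14, 3.14, 3.14, 3.14].

INTERFACE

Orientations are given as a unit quaternion [x, y, z, w].
In Python, from plant import ctrl gives the robot as it stands. The module is installed in compiled form; this text tells all that it offers.
- The arm moves only by the tool send_rows, never from a script. Its argument "rows" is text: rows parted by semicolons, each of 7 numbers parted by spaces: the turn, a rotation vector about the tool's x, y, z in normalised numbers (1 is pi rad), then the shift along the tool's x, y, z in parts of the range, where 1.0 means 0.75 m, then the opening, from -1 (shut) to 1 (fully open). A call has 1 to 8 rows; each row is the pose to reach, as a shift and turn from the pose commanded when the call began, along the tool's axes at that moment; what a row does not reach only later rows make up. A row lasts 1/8 s, in which the tool goes at most 62.5 mm and 10.7 degrees, less where a joint would pass 70% of its speed; a pose out of reach is approached as far as the arm can. Shift and turn numbers lie between -1 and 1, and a call with a number outside is refused. A call with a gripper value outside its range is refused whole. The fingers move at their own pace and stop on an object; "grip_force" is the grip in N (left out, the last holds). Time passes only in rows, so rows that repeat a pose let the fingers close. It gives the time, the measured TCP pose, the force, the opening and the grip force at its end, in the units of the state.
- ctrl.get_state(): the state, without advancing time (a new reading comes with each control period).
- ctrl.read_camera(name): name is "scene" or "side" or "wrist"; returns a dict with "color" (480x640x3 uint8, red, green, blue), "fx", "fy", "cx", "cy" (pixels), "extrinsics" (4x4, takes a point from world to camera coordinates). Camera axes: x right, y down, z forward; pixel columns grow to the right and rows downward; lengths in m; the calibration is good to about 2 mm. A picture is of the moment at which its call begins. There is no depth.
- ctrl.sign_off(): hands the job in; it is judged then, once.
Trained networks look in a picture, given as the dict that the camera call returned (one of the last four; its "shot" number tells which), for a name from the list of things; names that differ only in an ending like _2 or _b are one class to them, and where a whole thing is asked for, a point or a joint stands for the part that bears it (a point fixed in the world has none). Each returns a list of dicts, best first, with "p" (0 to 1); they miss things now and then, are a little off and sometimes report something else, mostly with a low value. They report only what shows in the picture. A call takes as long as a camera call.
- ctrl.look_for(picture, target): "position" ([x, y, z] in m, in the coordinates of the camera as it stood for that picture, good to about 4 mm: the middle of the surface that is visible of it).
The state is a dict: "time": time; "qpos": joint angles; "dq": joint speeds; "joint_efforts": joint torques, N m; "eef_pos": TCP position; "tcp_rot": TCP orientation; "contact_force": force on the tool from outside, world axes, zero at the start; "wrist_torque": the same for the moment, N m; "opening": opening from 0.0 (shut) to 1.0 (fully open); "finger_force": force on a finger pad.
Only numpy, scipy, OpenCV 4.12 (cv2) and the standard library are available. Lean on these libraries where they do the work, as an engineer would, in place of code of your own. Each camera call takes 0.05 s, during which the arm holds its last target. There are 200 camera calls.

## Working session

There is one attempt and no reset: what is moved stays moved. The work goes in short steps, Python scripts to look and compute and a tool call to move; the robot and the scene stay as the last step left them, time stands still between calls to the robot, and variables do not carry over. Pictures are saved under pics/ and viewed, at most 10 in all, crops included, and the job is handed in when it is done.

Besides the shell and the picture viewer there is one more tool, called after "Call:" as name(argument=value, ...) on one line, values as JSON. send_rows: Moves the arm, as the interface text tells. Its arguments: {"type":"object","properties":{"rows":{"type":"string"},"grip_force":{"type":"number"}},"required":["rows"]}

```bash
mkdir -p pics
cat > h.py <<'E'
import numpy as np, cv2
from plant import ctrl
from scipy.spatial.transform import Rotation as R
np.set_printoptions(precision=4,suppress=True)
def look(cam,names,save=None):
    p=ctrl.read_camera(cam); E=np.array(p["extrinsics"]); out={}
    if save: cv2.imwrite("pics/"+save,p["color"][:,:,::-1])
    for n in names:
        for d in ctrl.look_for(p,n)[:2]:
            w=E[:3,:3].T@(np.array(d["position"])-E[:3,3])
            print(cam,n,round(d["p"],2),w); out.setdefault(n,w)
    return p,out
def pix(p,u,v,z):
    E=np.array(p["extrinsics"]);d=E[:3,:3].T@np.array([(u-p["cx"])/p["fx"],(v-p["cy"])/p["fy"],1]);c=-E[:3,:3].T@E[:3,3]
    return c+d*(z-c[2])/d[2]
def proj(p,w):
    E=np.array(p["extrinsics"]);c=E[:3,:3]@np.array(w)+E[:3,3]
    return np.array([p["fx"]*c[0]/c[2]+p["cx"],p["fy"]*c[1]/c[2]+p["cy"]])
E
python3 - <<'E'
from h import *
for c in("scene","side"):
    p,o=look(c,["bar_grip","keeper_mid","keeper","bar_tooth","lid_edge","chest","bottle","jar","scoop"],c+"1.png")
s=ctrl.get_state();print(s["time"],s["eef_pos"],s["tcp_rot"],s["contact_force"],ctrl.nose_length)
E
```

```text
scene bar_grip 0.72 [ 0.5662 -0.0001  0.1867]
scene keeper_mid 0.78 [0.6109 0.1657 0.1468]
scene keeper 0.68 [0.6138 0.1657 0.1496]
scene bar_tooth 0.76 [0.5661 0.0012 0.1896]
scene bar_tooth 0.28 [ 0.5577 -0.1138  0.142 ]
scene lid_edge 0.64 [ 0.5639 -0.1152  0.1419]
scene chest 0.96 [ 0.6177 -0.0514  0.1413]
scene chest 0.36 [0.6126 0.1634 0.1497]
scene bottle 0.88 [ 0.5027 -0.4642  0.106 ]
scene bottle 0.4 [ 0.5591 -0.1132  0.1387]
scene jar 0.8 [0.5977 0.411  0.0759]
scene scoop 0.61 [0.7031 0.1486 0.1717]
side bar_grip 0.72 [0.5595 0.0016 0.1946]
side keeper_mid 0.87 [0.5932 0.1612 0.1521]
side keeper 0.96 [0.597  0.1595 0.1552]
side keeper 0.66 [ 0.5485 -0.077   0.1424]
side bar_tooth 0.87 [ 0.5635 -0.0011  0.1939]
side lid_edge 0.9 [ 0.5406 -0.1252  0.1465]
side chest 0.63 [0.5722 0.4026 0.0783]
side chest 0.59 [ 0.5454 -0.0758  0.1425]
side bottle 0.81 [ 0.4738 -0.4773  0.1261]
side bottle 0.66 [0.5729 0.4085 0.0766]
side jar 0.78 [0.5696 0.4048 0.0771]
side scoop 0.59 [0.6887 0.1348 0.1583]
1.0 [0.675  0.     0.2533] [0.7071 0.7071 0.     0.    ] [ 0.4257 -0.8044 -0.0941] 0.022
```

View pics/scene1.png

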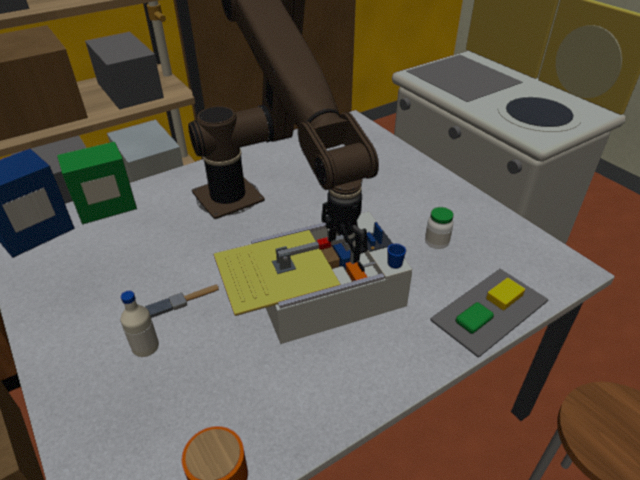

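View pics/side1.png

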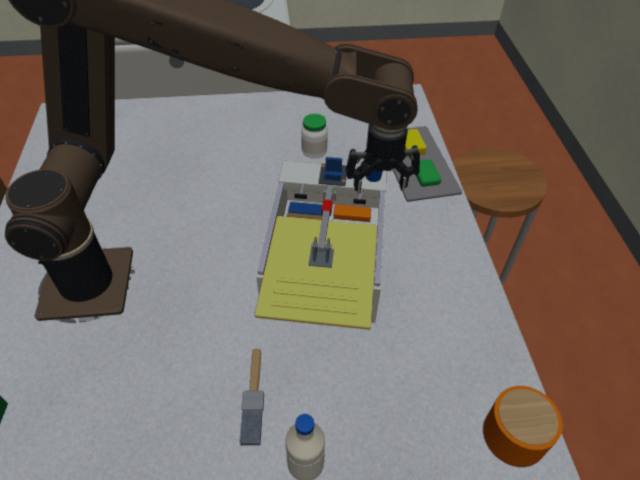

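The scene view shows the lid open, the red grip at about (323,243) and the keeper at about (378,238). In the side view the grip is at (327,206), the blue strike at (333,165), the pivot ears at (321,255), and the lid's corners at about (272,222), (377,232), (368,323) and (261,316). Next I'll measure the yaw and grip more precisely.

Run:
```python
from h import *
P={}
for c in("scene","side"):
    p=ctrl.read_camera(c);P[c]=p;im=p["color"];hsv=cv2.cvtColor(im,cv2.COLOR_RGB2HSV)
    m=cv2.inRange(hsv,(20,120,60),(35,255,255)); 
    n,l,st,ce=cv2.connectedComponentsWithStats(m)
    for k in range(1,n):
        if c=="side" and not (200<ce[k][0]<420 and 200<ce[k][1]<350) or c=="scene" and not(200<ce[k][0]<350 and 220<ce[k][1]<320): l[l==k]=0
    mm=(l>0).astype(np.uint8); cnt=max(cv2.findContours(mm,0,2)[0],key=cv2.contourArea)
    hull=cv2.convexHull(cnt)[:,0]
    w=np.array([pix(p,u,v,.14)[:2] for u,v in hull],np.float32)
    r=cv2.minAreaRect(w); print(c,"lid rect",r,cv2.boxPoints(r).tolist())
    red=cv2.inRange(hsv,(0,150,60),(6,255,255))|cv2.inRange(hsv,(174,150,60),(180,255,255))
    n,l,st,ce=cv2.connectedComponentsWithStats(red)
    for k in range(1,n):
        if st[k][4]>15 and 250<ce[k][0]<400 and 180<ce[k][1]<260: print("red",st[k],ce[k],pix(p,*ce[k],.186))
    bl=cv2.inRange(hsv,(105,120,30),(125,255,255))
    n,l,st,ce=cv2.connectedComponentsWithStats(bl)
    for k in range(1,n):
        if st[k][4]>15 and 280<ce[k][0]<420 and 140<ce[k][1]<270: print("blue",st[k],ce[k],pix(p,*ce[k],.165))
p,o=look("wrist",["bar_grip","keeper_mid","keeper","bar_tooth"],"w1.png")
```

```text
scene lid rect ((0.5438446998596191, -0.11067274212837219), (0.2712770998477936, 0.23177270591259003), 77.83907318115234) [[0.4019854962825775, -0.2188551276922226], [0.6285571455955505, -0.26767992973327637], [0.6857038736343384, -0.0024903565645217896], [0.45913225412368774, 0.04633444547653198]]
red [317 237  14  12 116] [323.6379 242.8707] [0.5729 0.0175 0.186 ]
blue [367 223  16  23 197] [375.0761 235.5787] [0.6039 0.1607 0.165 ]
blue [333 243  18  24 210] [342.1667 253.5143] [0.6135 0.0471 0.165 ]
blue [388 244  18  24 345] [395.4609 254.7043] [0.6924 0.1568 0.165 ]
side lid rect ((0.5378625392913818, -0.11228029429912567), (0.2741708755493164, 0.2261011004447937), 77.39116668701172) [[0.397613525390625, -0.22138142585754395], [0.6182618141174316, -0.270737886428833], [0.6781115531921387, -0.0031791627407073975], [0.45746326446533203, 0.046177297830581665]]
red [322 199  10  14  99] [326.7576 204.8485] [0.5675 0.0224 0.186 ]
blue [324 158  18  23 361] [332.856  169.0416] [0.5987 0.1616 0.165 ]
blue [366 170  16  11 120] [374.0167 175.3833] [0.6935 0.1302 0.165 ]
blue [289 202  33  13 314] [304.8822 208.0955] [0.5203 0.0374 0.165 ]
wrist bar_grip 0.71 [0.5689 0.0228 0.189 ]
wrist keeper_mid 0.67 [0.6062 0.1367 0.1446]
wrist keeper 0.86 [0.6033 0.1357 0.1478]
wrist bar_tooth 0.82 [0.5707 0.0228 0.1895]
```

View pics/w1.png

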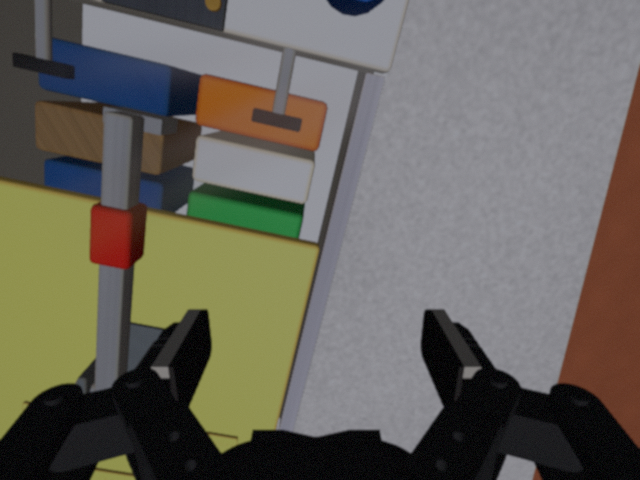

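The wrist view shows the bar at about u=118 with the red grip at (119,233), and the chest yawed about 12.4°. I'll move over the grip with the yaw matched, then look again.

Units first: shifts go in shares of 0.75 m and turns go in shares of pi rad. So -104 mm / 750 = -0.1387, -50 mm / 750 = -0.0667, 12.4 degrees / 180 = 0.0689.

Call:
send_rows(rows="0 0 0.0333 0.0133 -0.0667 0 1; 0 0 0.0689 0.0267 -0.1387 0 1; 0 0 0.0689 0.0267 -0.1387 0 1; 0 0 0.0689 0.0267 -0.1387 0 1", grip_force=30)

```text
time: 1.85
eef_pos: [0.5717, 0.0199, 0.2542]
tcp_rot: [0.779, 0.627, 0.001, 0.001]
contact_force: [0.5, 0.4, 0.3]
opening: 1.005
finger_force: 0.0
```

Run:
```python
from h import *
p,o=look("wrist",["bar_grip","keeper_mid"],"w2.png")
s=ctrl.get_state();T=R.from_quat(s["tcp_rot"]);e=np.array(s["eef_pos"]);print(s["time"],e,s["contact_force"],T.as_matrix())
for n in o: print(n,"tool frame mm",1e3*T.inv().apply(o[n]-e))
hsv=cv2.cvtColor(p["color"],cv2.COLOR_RGB2HSV)
red=cv2.inRange(hsv,(0,150,60),(6,255,255))|cv2.inRange(hsv,(174,150,60),(180,255,255))
n,l,st,ce=cv2.connectedComponentsWithStats(red)
for k in range(1,n):
    if st[k][4]>100: print(st[k],ce[k],1e3*T.inv().apply(pix(p,*ce[k],.191)-e))
```

```text
wrist bar_grip 0.62 [0.5623 0.0222 0.1857]
wrist bar_grip 0.28 [0.568  0.0483 0.1364]
wrist keeper_mid 0.64 [0.5679 0.0455 0.1378]
wrist keeper_mid 0.62 [0.59   0.1441 0.1485]
2.0 [0.5725 0.0196 0.2542] [-0.3675  0.35    0.4615] [[ 0.2147  0.9767  0.0019]
 [ 0.9767 -0.2147 -0.0003]
 [ 0.0001  0.0019 -1.    ]]
bar_grip tool frame mm [  0.273  -10.5806  68.4998]
keeper_mid tool frame mm [ 24.2814 -10.2944 116.4242]
[ 288  236   38   64 2059] [306.2322 270.8135] [ 0.7105 -6.8122 63.1815]
```

View pics/w2.png

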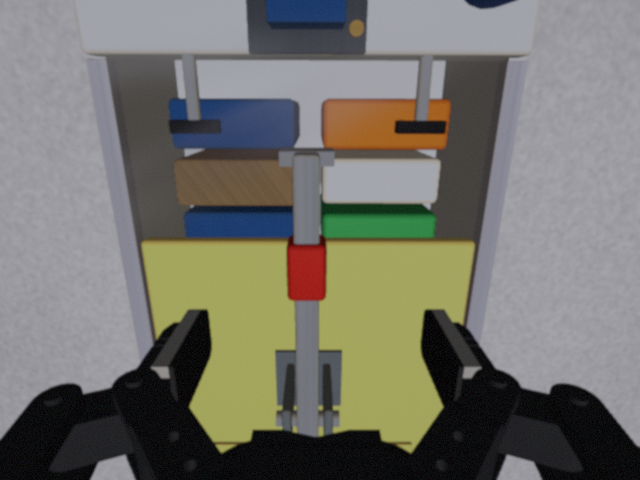

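The wrist view shows the bar at u≈306, upright in the picture, so the yaw is matched. The grip is at (306,271), about 7 mm off in tool y, and the deck edge is at row 53. I'll descend and pinch.

Scaled: 71 mm / 750 = 0.0947, 50 mm / 750 = 0.0667.

Call:
send_rows(rows="0 0 0 0 -0.0093 0.0267 1; 0 0 0 0 -0.0093 0.0667 1; 0 0 0 0 -0.0093 0.0947 1; 0 0 0 0 -0.0093 0.0947 1; 0 0 0 0 -0.0093 0.0947 -1; 0 0 0 0 -0.0093 0.0947 -1; 0 0 0 0 -0.0093 0.0947 -1; 0 0 0 0 -0.0093 0.0947 -1", grip_force=30)

```text
time: 3.0
eef_pos: [0.5665, 0.0211, 0.1839]
tcp_rot: [0.78, 0.626, 0.003, 0.003]
contact_force: [7.7, -1.6, -1.4]
opening: 0.254
finger_force: 35.8
```

Call:
send_rows(rows="0 0 0 0 0 0 -1; 0 0 0 0 0 0 -1; 0 0 0 0 0 0 -1; 0 0 0 0 0 0 -1")

```text
time: 3.5
eef_pos: [0.5665, 0.0211, 0.1836]
tcp_rot: [0.78, 0.626, 0.003, 0.003]
contact_force: [7.8, -0.8, -1.7]
opening: 0.248
finger_force: 35.9
```

Run:
```python
from h import *
s=ctrl.get_state();T=R.from_quat(s["tcp_rot"]);e=np.array(s["eef_pos"]);print(s["time"],e,s["contact_force"],s["wrist_torque"],s["opening"],s["finger_force"])
p,o=look("wrist",["bar_grip","keeper_mid","lid_edge"],"w3.png")
for n in o: print(n,1e3*T.inv().apply(o[n]-e))
```

```text
3.5 [0.5665 0.0211 0.1836] [ 7.7911 -0.8484 -1.6907] [-0.0831 -0.7305 -0.0104] 0.2483707043210245 35.85559666156769
wrist bar_grip 0.79 [0.569  0.0418 0.1856]
wrist keeper_mid 0.6 [0.5903 0.1396 0.1458]
wrist lid_edge 0.71 [0.5694 0.0084 0.1411]
bar_grip [20.7708 -2.0374 -2.0068]
keeper_mid [120.8191  -2.5633  37.9323]
lid_edge [-11.7936   5.1553  42.5201]
```

View pics/w3.png

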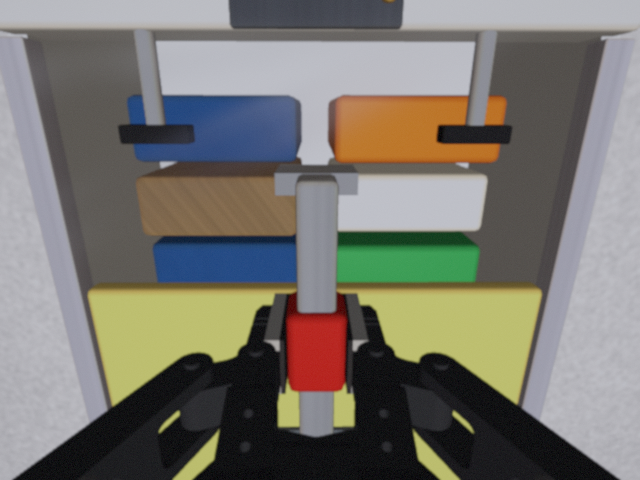

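The grip is pinched, with the red block at (316,345), the lid edge at row 285 and the deck edge at row 33. The 7.8 N side load suggests the tool is about 1 mm off in tool y.

Run:
```python
from h import *
s=ctrl.get_state();T=R.from_quat(s["tcp_rot"]);e=np.array(s["eef_pos"])
p=ctrl.read_camera("wrist")
for n,u,v,z in [("lidedge",316,285,.14),("deck",316,33,.14),("deckcornerL",10,35,.14),("deckR",620,35,.14),("redfar",316,307,.191),("rednear",316,388,.191),("plate edge",316,28,.145)]:
    print(n,1e3*T.inv().apply(pix(p,u,v,z)-e))
```

```text
lidedge [ 1.9072 -0.6848 43.5991]
deck [111.8265  -0.7206  43.6785]
deckcornerL [ 110.9712 -120.7601   42.7852]
deckR [111.2783 119.8027  44.5743]
redfar [18.9734 -0.716  -7.3902]
rednear [-15.4224  -0.7048  -7.415 ]
plate edge [112.6633  -0.7234  38.6789]
```

Scaled: 1 mm / 750 = 0.0013.

Call:
send_rows(rows="0 0 0 0 0.0013 0 -1; 0 0 0 0 0.0013 0 -1; 0 0 0 0 0.0013 0 -1")

```text
time: 4.12
eef_pos: [0.5666, 0.021, 0.1836]
tcp_rot: [0.779, 0.626, 0.002, 0.002]
contact_force: [5.7, -0.1, 0.7]
opening: 0.252
finger_force: 36.1
```

Scaled: 38.6 mm / 750 = 0.0515, 32 mm / 750 = 0.0427, 7.4 degrees / 180 = 0.0411.

Call:
send_rows(rows="0 0.0111 0 0 0.0027 -0.0051 -1; 0 0.0222 0 0 0.0027 -0.01 -1; 0 0.0333 0 -0.0013 0.0027 -0.0151 -1; 0 0.0411 0 -0.0019 0.0027 -0.0187 -1; 0 0.0411 0 0.0107 0.0027 -0.0187 -1; 0 0.0411 0 0.0267 0.0027 -0.0187 -1; 0 0.0411 0 0.0427 0.0027 -0.0187 -1; 0 0.0411 0 0.0515 0.0027 -0.0187 -1")

```text
time: 5.12
eef_pos: [0.5753, 0.06, 0.1961]
tcp_rot: [0.777, 0.626, 0.05, -0.041]
contact_force: [-1.1, -0.9, 0.6]
opening: 0.25
finger_force: 36.1
```

```bash
cat >> h.py <<'E'
def rep():
    s=ctrl.get_state();T=R.from_quat(s["tcp_rot"]);e=np.array(s["eef_pos"]);a=np.array([.2147,.9767,0]);b=np.array([.9767,-.2147,0])
    f=np.array(s["contact_force"]);d=e-np.array([.5666,.0210,.1836]); th=np.arcsin(T.as_matrix()[2,0])
    print("t",s["time"],"along",1e3*d@a,"across",1e3*d@b,"up",1e3*d[2],"th",th,"F along/across/up",f@a,f@b,f[2],"op",s["opening"]); return s,T,e
E
python3 - <<'E'
from h import *
rep()
p,o=look("side",["bar_grip"],None); im=p["color"][130:290,240:420]; cv2.imwrite("pics/s2.png",cv2.resize(im,None,fx=4,fy=3.5,interpolation=cv2.INTER_CUBIC)[:,:,::-1])
E
```

```text
t 5.125 along 39.92839742689231 across 0.14899879700610086 up 12.525489154818214 th 0.1294070671615081 F along/across/up -1.1268696518276844 -0.8977350207648492 0.6292219377705122 op 0.2496320428506411
side bar_grip 0.81 [0.5662 0.014  0.196 ]
side bar_grip 0.22 [0.6957 0.1395 0.1773]
```

View pics/s2.png

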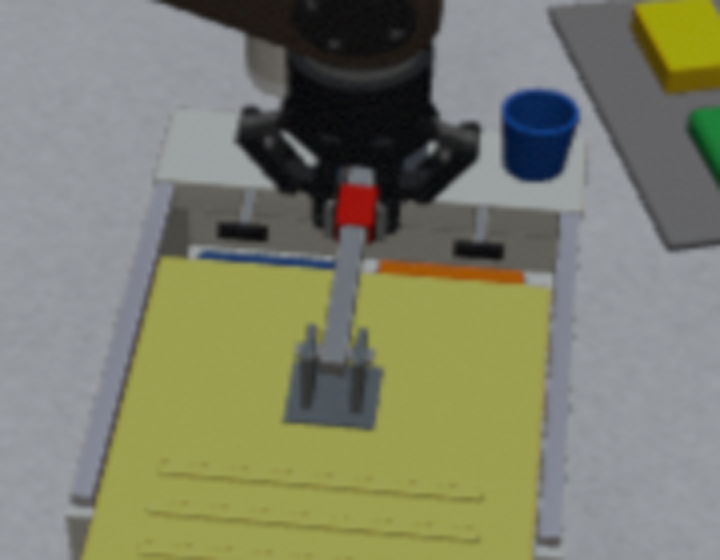

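The side view shows the lid following, with the red grip at (357,210) in the crop, the bar raised, and the lid edge still clear of the black buffers. I'll raise it a bit more for lip clearance and go on.

Scaled: 18 mm / 750 = 0.024, 14 mm / 750 = 0.0187, 2.1 degrees / 180 = 0.0117.

Call:
send_rows(rows="0 0.0067 0 0 0 -0.0027 -1; 0 0.0117 0 0 0 -0.0053 -1; 0 0.0117 0 0.0053 0 -0.0047 -1; 0 0.0117 0 0.012 0 -0.0037 -1; 0 0.0117 0 0.0187 0 -0.0029 -1; 0 0.0117 0 0.024 0 -0.0023 -1; 0 0.0117 0 0.024 0 -0.0023 -1; 0 0.0117 0 0.024 0 -0.0023 -1")

```text
time: 6.22
eef_pos: [0.579, 0.0765, 0.2003]
tcp_rot: [0.777, 0.624, 0.065, -0.053]
contact_force: [-2.6, 1.8, 0.5]
opening: 0.247
finger_force: 36.0
```

```bash
python3 -c "
from h import *
rep()"
```

```text
t 6.225 along 56.84551507415933 across 0.22458200254725647 up 16.695815354413668 th 0.16693232009382591 F along/across/up 1.191210638960996 -2.8811191008630903 0.45025974968790505 op 0.2473848132189593
```

Call:
send_rows(rows="0 0 0 0.0027 0 0.0004 -1; 0 0 0 0.0053 0 0.0009 -1; 0 0 0 0.008 0 0.0013 -1; 0 0 0 0.008 0 0.0013 -1")

```text
time: 6.72
eef_pos: [0.5803, 0.082, 0.2002]
tcp_rot: [0.777, 0.624, 0.064, -0.052]
contact_force: [-3.4, 0.8, 0.7]
opening: 0.252
finger_force: 36.0
```

```bash
python3 -c "
from h import *
rep()"
```

```text
t 6.725 along 62.527577113464794 across 0.273509226264812 up 16.627786937576467 th 0.16611241666630464 F along/across/up 0.07622494925126477 -3.5295113907249878 0.6557837560167762 op 0.2516105626390778
```

Scaled: 3 mm / 750 = 0.004, 2 mm / 750 = 0.0027.

Call:
send_rows(rows="0 0 0 0.0013 0 0.0003 -1; 0 0 0 0.0027 0 0.0004 -1; 0 0 0 0.004 0 0.0007 -1; 0 0 0 0.004 0 0.0007 -1")

```text
time: 7.22
eef_pos: [0.581, 0.0849, 0.2002]
tcp_rot: [0.777, 0.624, 0.064, -0.052]
contact_force: [-4.4, 0.6, 1.1]
opening: 0.252
finger_force: 36.0
```

```bash
python3 -c "
from h import *
rep()"
```

```text
t 7.225 along 65.51837161094234 across 0.29325762533281186 up 16.625370318987837 th 0.16601320524053034 F along/across/up -0.37537833394123943 -4.4423653010949264 1.0672495685989905 op 0.2515883829926025
```

Scaled: 3 mm / 750 = 0.004, 2 mm / 750 = 0.0027.

Call:
send_rows(rows="0 0 0 0.0013 -0.0007 0.0003 -1; 0 0 0 0.0027 -0.0013 0.0004 -1; 0 0 0 0.004 -0.0013 0.0007 -1; 0 0 0 0.004 -0.0013 0.0007 -1")

```text
time: 7.72
eef_pos: [0.5814, 0.0878, 0.2006]
tcp_rot: [0.777, 0.624, 0.065, -0.051]
contact_force: [-0.4, -2.1, -1.5]
opening: 0.251
finger_force: 35.8
```

```bash
python3 -c "
from h import *
rep()"
```

```text
t 7.725 along 68.38314497120267 across 0.1680208552435829 up 16.96981810227019 th 0.16592697395141812 F along/across/up -2.1821175212930646 0.02599858881059719 -1.4654496857505994 op 0.250920579619605
```

Scaled: 3 mm / 750 = 0.004, 2 mm / 750 = 0.0027.

Call:
send_rows(rows="0 0 0 0.0013 0 0.0003 -1; 0 0 0 0.0027 0 0.0004 -1; 0 0 0 0.004 0 0.0007 -1; 0 0 0 0.004 0 0.0007 -1")

```text
time: 8.22
eef_pos: [0.582, 0.0906, 0.2006]
tcp_rot: [0.777, 0.624, 0.065, -0.051]
contact_force: [2.6, -4.0, -1.6]
opening: 0.252
finger_force: 35.8
```

```bash
python3 -c "
from h import *
rep()"
```

```text
t 8.225 along 71.32406210553361 across 0.13293588454847693 up 17.02350523961002 th 0.16571295450315315 F along/across/up -3.327465967274273 3.379952337630214 -1.5884514933651483 op 0.2519454935351919
```

Scaled: 2 mm / 750 = 0.0027, 1 mm / 750 = 0.0013.

Call:
send_rows(rows="0 0 0 0.0013 0.0004 0.0003 -1; 0 0 0 0.0027 0.0007 0.0004 -1; 0 0 0 0.0027 0.0007 0.0004 -1")

```text
time: 8.6
eef_pos: [0.5825, 0.0928, 0.2005]
tcp_rot: [0.777, 0.624, 0.065, -0.052]
contact_force: [1.9, -4.5, -2.0]
opening: 0.251
finger_force: 35.8
```

```bash
python3 -c "
from h import *
rep()"
```

```text
t 8.6 along 73.54604659008756 across 0.15877620768426048 up 16.915983376698833 th 0.16586969447340977 F along/across/up -3.9475737236893518 2.8254643413004565 -1.990356085701752 op 0.25061010785298027
```

Scaled: 2 mm / 750 = 0.0027, 1 mm / 750 = 0.0013.

Call:
send_rows(rows="0 0 0 0.0013 0 0.0003 -1; 0 0 0 0.0027 0 0.0004 -1; 0 0 0 0.0027 0 0.0004 -1")

```text
time: 8.98
eef_pos: [0.583, 0.0948, 0.2005]
tcp_rot: [0.777, 0.624, 0.065, -0.052]
contact_force: [2.3, -3.7, -1.4]
opening: 0.252
finger_force: 35.9
```

```bash
python3 -c "
from h import *
rep()"
```

```text
t 8.975 along 75.59067809834757 across 0.15689992496181127 up 16.921334587581384 th 0.1659267213951681 F along/across/up -3.0900930330471335 3.0294621169491345 -1.3942583431441338 op 0.25225968061568504
```

Call:
send_rows(rows="0 0 0 0.0013 0 0.0003 -1; 0 0 0 0.0027 0 0.0004 -1; 0 0 0 0.0027 0 0.0004 -1")

```text
time: 9.35
eef_pos: [0.5834, 0.0967, 0.2005]
tcp_rot: [0.777, 0.624, 0.065, -0.052]
contact_force: [2.5, -4.2, -1.5]
opening: 0.251
finger_force: 35.9
```

```bash
python3 -c "
from h import *
rep()"
```

```text
t 9.35 along 77.49171157217502 across 0.13139095870642592 up 16.891220093461694 th 0.16568107780621744 F along/across/up -3.519526387865752 3.32907721285487 -1.549517211418027 op 0.2505901724073471
```

Scaled: 2 mm / 750 = 0.0027, 1 mm / 750 = 0.0013.

Call:
send_rows(rows="0 0 0 0.0013 0.0007 0.0003 -1; 0 0 0 0.0027 0.0013 0.0004 -1; 0 0 0 0.0027 0.0013 0.0004 -1")

```text
time: 9.72
eef_pos: [0.5839, 0.0987, 0.2002]
tcp_rot: [0.777, 0.625, 0.064, -0.053]
contact_force: [-2.2, -3.7, -0.2]
opening: 0.25
finger_force: 36.0
```

```bash
python3 -c "
from h import *
rep()"
```

```text
t 9.725 along 79.60788649552183 across 0.2623680955904142 up 16.581447959057417 th 0.16550986120177305 F along/across/up -4.057695789797091 -1.365481511469612 -0.21559629069727174 op 0.24984815079993494
```

Scaled: 2 mm / 750 = 0.0027, 1 mm / 750 = 0.0013.

Call:
send_rows(rows="0 0 0 0.0013 0 0.0003 -1; 0 0 0 0.0027 0 0.0004 -1; 0 0 0 0.0027 0 0.0004 -1")

```text
time: 10.1
eef_pos: [0.5844, 0.1007, 0.2002]
tcp_rot: [0.777, 0.625, 0.064, -0.053]
contact_force: [-3.9, -3.6, -0.6]
opening: 0.25
finger_force: 36.0
```

```bash
python3 -c "
from h import *
rep()"
```

```text
t 10.1 along 81.65837415578459 across 0.29079483008443674 up 16.561460985239307 th 0.16569534899380478 F along/across/up -4.363913136431559 -3.014132378037522 -0.6266433988909885 op 0.2499020287206184
```

Scaled: 2 mm / 750 = 0.0027, 1 mm / 750 = 0.0013.

Call:
send_rows(rows="0 0 0 0.0013 0 0.0003 -1; 0 0 0 0.0027 0 0.0004 -1; 0 0 0 0.0027 0 0.0004 -1")

```text
time: 10.48
eef_pos: [0.5845, 0.1009, 0.2001]
tcp_rot: [0.777, 0.625, 0.062, -0.052]
contact_force: [-6.6, -9.7, 1.4]
opening: 0.253
finger_force: 36.4
```

```bash
python3 -c "
from h import *
rep()"
```

```text
t 10.475 along 81.86491802643675 across 0.29777228700538316 up 16.523657311125568 th 0.16165035139764766 F along/across/up -10.87922360181324 -4.417234743079259 1.4189165121281822 op 0.2530571715182378
```

The back wall is felt: travel stopped at 81.9 mm with about 6.5 N extra. I'll ease off and lower the tooth along the wall, checking partway.

Scaled: 6.8 mm / 750 = 0.0091, -1.8 mm / 750 = -0.0024, -3.7 degrees / 180 = -0.0206.

Call:
send_rows(rows="0 0 0 -0.0024 -0.0007 -0.0004 -1; 0 0 0 -0.0024 -0.0007 -0.0004 -1; 0 -0.01 0 -0.0024 -0.0009 0.0043 -1; 0 -0.0206 0 -0.0024 -0.0009 0.0091 -1; 0 -0.0206 0 -0.0024 -0.0009 0.0091 -1")

```text
time: 11.1
eef_pos: [0.5847, 0.1024, 0.1931]
tcp_rot: [0.778, 0.626, 0.039, -0.032]
contact_force: [-0.5, -3.9, -2.1]
opening: 0.255
finger_force: 35.7
```

```bash
python3 -c "
from h import *
rep()"
```

```text
t 11.1 along 83.35884166547504 across 0.23373021463274313 up 9.490020789624909 th 0.10045099981050187 F along/across/up -3.8947049449530544 0.38903305690141327 -2.051949364506478 op 0.2546531853903957
```

Scaled: 4.9 mm / 750 = 0.0065, 2.4 mm / 750 = 0.0032, -2.6 degrees / 180 = -0.0144.

Call:
send_rows(rows="0 -0.0072 0 0.0003 0 0.0032 -1; 0 -0.0144 0 0.0005 0 0.0065 -1; 0 -0.0144 0 0.0005 0 0.0065 -1")

```text
time: 11.48
eef_pos: [0.5849, 0.103, 0.1885]
tcp_rot: [0.779, 0.627, 0.022, -0.017]
contact_force: [-2.3, -3.9, -2.2]
opening: 0.254
finger_force: 35.7
```

```bash
python3 -c "
from h import *
rep()"
```

```text
t 11.475 along 84.04634948354776 across 0.24325200891625798 up 4.8791062724825585 th 0.055400957736481286 F along/across/up -4.278561183509202 -1.4600038567972522 -2.204273433636926 op 0.25425227679759055
```

Scaled: 4.7 mm / 750 = 0.0063, 2.4 mm / 750 = 0.0032, -3.2 degrees / 180 = -0.0178.

Call:
send_rows(rows="0 -0.0089 0 0.0005 0 0.0032 -1; 0 -0.0178 0 0.0011 0 0.0063 -1; 0 -0.0178 0 0.0011 0 0.0063 -1")

```text
time: 11.85
eef_pos: [0.5851, 0.1043, 0.1836]
tcp_rot: [0.779, 0.627, 0.0, -0.0]
contact_force: [0.0, -5.2, -4.5]
opening: 0.253
finger_force: 35.3
```

```bash
python3 -c "
from h import *
rep()"
```

```text
t 11.85 along 85.35068141933947 across 0.2159387951231757 up -0.0006732170572121277 th 0.00020582267085386604 F along/across/up -5.027883847065543 1.1342420225355894 -4.545089622045821 op 0.25263163403170474
```

The bar is level and the tooth is down in the notch. I'll ease back gently until the lip takes the buffer load, as a check before releasing.

Scaled: -2.5 mm / 750 = -0.0033, -1.5 mm / 750 = -0.002.

Call:
send_rows(rows="0 0 0 -0.0007 -0.0004 0.0009 -1; 0 0 0 -0.0013 -0.0004 0.0009 -1; 0 0 0 -0.002 -0.0004 0.0009 -1; 0 0 0 -0.0027 -0.0004 0.0009 -1; 0 0 0 -0.0033 -0.0004 0.0009 -1; 0 0 0 -0.0033 -0.0004 0.0009 -1")

```text
time: 12.6
eef_pos: [0.5846, 0.102, 0.1836]
tcp_rot: [0.779, 0.627, 0.001, -0.0]
contact_force: [3.0, 0.2, -4.3]
opening: 0.253
finger_force: 35.4
```

```bash
python3 -c "
from h import *
rep()"
```

```text
t 12.6 along 82.9677270767681 across 0.20715916353637098 up -0.01241342878327556 th 0.0015098894035159424 F along/across/up 0.830613607331298 2.9058477818841744 -4.345572770040134 op 0.25301064260011935
```

The along-force went from −5.0 to +0.8 N after 2.4 mm, so the lip now carries the buffer. I'll release and retreat upward.

Scaled: -100 mm / 750 = -0.1333, -60 mm / 750 = -0.08.

Call:
send_rows(rows="0 0 0 0 0 0 1; 0 0 0 0 0 0 1; 0 0 0 0 0 0 1; 0 0 0 0 0 0 1; 0 0 0 0 0 0 1; 0 0 0 0 0 -0.0267 1; 0 0 0 0 0 -0.08 1; 0 0 0 0 0 -0.1333 1")

```text
time: 13.6
eef_pos: [0.5844, 0.1014, 0.2859]
tcp_rot: [0.779, 0.627, 0.0, 0.0]
contact_force: [0.3, -0.3, 0.0]
opening: 1.001
finger_force: 0.0
```

Scaled: -100 mm / 750 = -0.1333, -50 mm / 750 = -0.0667.

Call:
send_rows(rows="0 0 0 -0.0667 0 0 1; 0 0 0 -0.1333 0 0 1; 0 0 0 -0.1333 0 0 1; 0 0 0 -0.1333 0 0 1")

```text
time: 14.1
eef_pos: [0.5631, 0.0038, 0.2846]
tcp_rot: [0.78, 0.626, 0.001, 0.0]
contact_force: [-0.1, 1.1, -0.5]
opening: 1.001
finger_force: 0.0
```

Run:
```python
from h import *
rep()
p,o=look("wrist",["bar_grip","keeper_mid"]); q,o2=look("side",["bar_grip"])
a=cv2.resize(p["color"],(400,300)); b=cv2.resize(q["color"][120:285,230:450],(400,300),interpolation=cv2.INTER_CUBIC)
cv2.imwrite("pics/f.png",np.hstack([a,b])[:,:,::-1])
hsv=cv2.cvtColor(q["color"],cv2.COLOR_RGB2HSV)
red=cv2.inRange(hsv,(0,150,60),(6,255,255))|cv2.inRange(hsv,(174,150,60),(180,255,255))
n,l,st,ce=cv2.connectedComponentsWithStats(red)
for k in range(1,n):
    if st[k][4]>15 and 250<ce[k][0]<400 and 140<ce[k][1]<260: print("red",ce[k],pix(q,*ce[k],.186))
```

```text
t 14.1 along -17.57559772044091 across 0.2606978261215982 up 101.01591672281732 th 0.0005410722791893398 F along/across/up 1.0591137358110123 -0.299375522105893 -0.4850653159510376 op 1.0014447003944755
wrist bar_grip 0.79 [0.5794 0.0813 0.1876]
wrist keeper_mid 0.91 [0.5994 0.1417 0.1433]
wrist keeper_mid 0.25 [0.5608 0.0088 0.1391]
side bar_grip 0.95 [0.5765 0.0745 0.1931]
red [330.7128 179.5213] [0.5859 0.1028 0.186 ]
```

View pics/f.png

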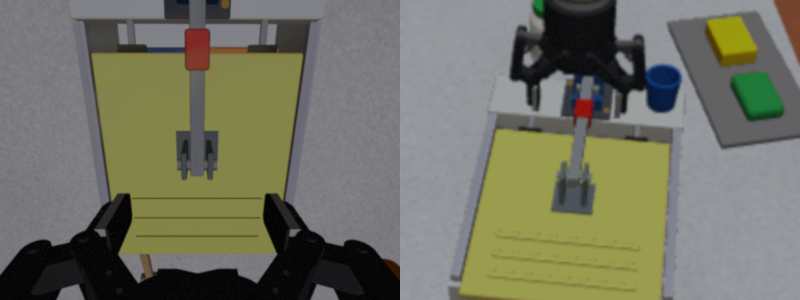

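After release the lid has stayed put: the grip moved 82.5 mm along from its start, matching the held position. The bar lies level over the keeper (red grip at (584,110) in the right half) and the scoop is undisturbed.

```bash
python3 -c "
from plant import ctrl
print(ctrl.sign_off())"
```

```text
the job is handed in; nothing more can be done
None
```

The lid is shut and the latch bar sits level in the keeper's notch, holding the lid against its buffers on its own; I signed off at about 14 s, with an estimated peak load on the keeper of about 6.5 N and the bottle, jar, brush and scoop never touched.

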